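# Open the handleless bakery drawer by its concealed catch and fetch the dough scraper

### The job

Open the steel drawer unit: it has no handle, so feel along the sloping ledge under its overhanging top until your fingertips drop into the concealed notch, and press the catch in there so that the drawer springs out. Take the dough scraper out of the drawer and lay it flat, handle side up, in the middle of the wooden board; put it down gently, don't drop it, leave the drawer open, and leave the bowl, the jar and the cutter ring where they are.

Things in the scene. Friction and masses are not known exactly. Their poses are not given: they have to be found in the camera images.
- unit: Fixed steel drawer unit, 250 deep (x), 380 wide (y), 164 high. Origin on the table, z up, x away from its front, y along its front. In its frame: front x=-108, back x=145; the 4 thick top plate (underside z=160) overhangs the ledge, its front edge at x=-93; the drawer front (z=8 to 76, x=-112 to -104 shut) lies below the ledge; the drawer comes out towards -x.
- ledge (a point): Centre of the rigid sloping ledge above the drawer front (unit x=-90, y=0, z=110; axes as the unit's). It runs along y; its face, 40 wide, slopes 25 degrees, rising away from the front: outward normal (-0.423,0,0.906) in the unit's frame, so the tool must lean about 25 degrees to get in under the top plate. A panel closes the space 20 up-slope of this line.
- ledge_end (a point): End of the exposed ledge face on the unit's +y side, on its centre line, 107 from ledge (the other end is at y=-107); beyond it an end cover stands 5 proud. ONE notch, 56 long along y, cuts the ledge's full width, open to the front. Its centre differs every time, anywhere within 40 of y=0, and is not given: the face is solid from |y|=70 outwards.
- catch (a joint): Angle (rad) of the sprung catch, a plate 50 long forming the notch's floor 8 below the ledge face, parallel to it, from 2 down-slope to 18 up-slope of the ledge's centre line. 0 at rest, 0.17 fully pressed: about 7 further in along the inward normal. About 7 N until it lets go, then 4 N. It frees the drawer at about 0.09 and springs back when let go.
- drawer (a joint): Drawer position (m): 0 shut and locked, 0.14 fully out (to the unit's -x). When the catch is pressed a spring drives it fully out in about 1 s and keeps it there with about 4 N; no pulling needed. It passes under the ledge. Inside 144 (x) x 324 (y); floor 12 above the table, sides up to 52, front up to 76; shut, its inside spans x=-104 to 40 in the unit's frame.
- scraper_grip (a point): Centre of the wooden handle of the loose dough scraper (0.14 to 0.28 kg), flat in the drawer, hardly seen while shut. Handle 90 long (x), 24 wide (y), 26 high (z up), this point 13 above its underside. The metal blade, 90 x 70 x 3, level with the underside, spans y=10 to 80. Handle along the unit's x within 7 degrees, at about unit x=-40 shut, -180 open, y within 60 of 0.
- scraper_mid (a point): Middle of the scraper's whole outline: 34 along +y from scraper_grip, same height (13 above its underside) and axes.
- board: Fixed wooden board, 220 (x) x 240 (y) x 20 thick; origin at the centre of its underside, on the table; top face 20 above the table.
- bowl: Bystander: white bowl, 110 across, 55 high, origin at the centre of its underside.
- jar: Bystander: closed amber jar, 68 across, 110 high, origin at the centre of its underside.
- cutter: Bystander: plain steel pastry-cutter ring, 72 across, 40 high, origin at the centre of its underside.

How it is judged:
By the outcome, as a careful person would: the job done as asked, in the order asked, and still so for the second after the job is handed in, with the robot touching nothing.
It also fails if it takes over 72 s, if anything falls off the work surface, if the arm or the gripper's body presses on something with over 40 N, if the wrist force passes 120 N, or if a joint passes its speed limit or range.

### The arm

A 7-joint arm with a two-finger parallel gripper is mounted at the origin on the work surface. World frame = base frame: x ahead of the robot, y to its left, z up, the work surface at z = 0. Lengths are in m, angles in rad, forces in N, time in s.
With the tool pointing down it reaches from about 0.425 to 0.875 m from the base axis. Payload 8.4 kg.
Tool frame: the origin (TCP) lies on the centre line of the jaws, within the pads' length; the fingertips stand 14 mm ahead of it and the grasp point (between the pads) lies 5 mm behind it (ctrl.nose_length is the distance from the TCP to the fingertips, in m); z points along the fingers, y is the direction in which the jaws open and shut (so a half turn about z gives the same grasp; the last joint's range is limited). The gripper opens to 87 mm and grips with 3 to 60 N. Pads are 19 mm wide; open, the fingers measure 117 mm over their backs; the gripper's body (75 mm by 190 mm) begins 51 mm behind the grasp point.
Start: joints at [-1.402, 0.333, 0.04, 1.465, -0.013, 1.343, -0.059], TCP at [0.172, 0.627, 0.237] pointing down, gripper open.
Joint ranges: [-2.58, 2.58], [-0.38, 2.09], [-1.3, 1.39], [0.25, 2.4], [-1.5, 4.64], [0.08, 2.09], [-2.65, 2.65]. Speed limits (rad/s): [2.22, 2.22, 2.79, 2.79, 3.14, 3.14, 3.14].

### API

Orientations are given as [roll, pitch, yaw] about the fixed x, y, z axes, in that order (R = Rz(yaw) Ry(pitch) Rx(roll)).
In Python, from plant import telemetry, eyes, close_job, ctrl gives the robot as it stands.
- The arm moves only by the tool arm_command, never from a script. Its argument "plan" is a list of rows, each a list of 5 numbers: the closure, from 0 (fully open) to 1 (shut), then the shift along the world's x, y, z scaled (see below), then the turn about the world's z scaled (see below). In form: [[grip, dx, dy, dz, twist], ...]. A call has 1 to 10 rows; each row shifts and turns the commanded pose from where the row before left it; what a row does not reach is not made up. The controller multiplies each number of a shift by 50 mm and each number of a turn by 0.08 rad. A row lasts 1/8 s, in which the tool goes at most 62.5 mm and 10.7 degrees, less where a joint would pass 70% of its speed; a pose out of reach is approached as far as the arm can. A call with a number of a shift or a turn outside -1 to 1 is refused whole. A call with a gripper value outside its range is refused whole. The fingers move at their own pace and stop on an object; "newtons" is the grip in N (left out, the last holds). Time passes only in rows, so rows that do not move let the fingers close. It gives the time, the measured TCP pose, the force and the opening at its end, in the units of the state.
- telemetry.read_state(): the state, without advancing time (a new reading comes with each control period).
- eyes.capture(name): name is "side" or "top"; returns a dict with "pixels" (480x640x3 uint8, red, green, blue), "z_map" (480x640 float32, m along the optical axis (not along the pixel's ray), 0 where there is no reading), "fx", "fy", "cx", "cy" (pixels), "D" ([k1, k2, p1, p2, k3] as OpenCV has them; the pictures are not rectified), "position" and "attitude" of the camera in the world. Camera axes: x right, y up, looking along -z (the intrinsics and any distortion apply to the point x, -y, -z); pixel columns grow to the right and rows downward; lengths in m; the calibration is good to about 2 mm. A picture is of the moment at which its call begins.
- close_job(): hands the job in, once; it reports no verdict.
The state is a dict: "time": time; "joints": joint angles; "qd": joint speeds; "joint_torque": joint torques, N m; "position": TCP position; "orientation": TCP orientation; "ft_force": force on the tool from outside, world axes, zero at the start; "moment": the same for the moment, N m; "grip_width": finger opening in m.
Only numpy, scipy, OpenCV 4.12 (cv2) and the standard library are available. Lean on these libraries where they do the work, as an engineer would, in place of code of your own. Each camera call takes 0.05 s, during which the arm holds its last target. There are 200 camera calls.

## Working session

There is one attempt and no reset: what is moved stays moved. The work goes in short steps, Python scripts to look and compute and a tool call to move; the robot and the scene stay as the last step left them, time stands still between calls to the robot, and variables do not carry over. Pictures are saved under pics/ and viewed, about 8 in all and at most 12, crops included, and the job is handed in when it is done.

Besides the shell and the picture viewer there is one more tool, called after "Emit:" as a command line: name --pt "numbers of a row" for each row, then --argument value for the rest. arm_command: Moves the arm, as the interface text tells. Its arguments: {"type":"object","properties":{"plan":{"type":"array","items":{"type":"array","items":{"type":"number","minimum":-1,"maximum":1}}},"newtons":{"type":"number"}},"required":["plan"]}

```bash
ls; mkdir -p pics; cat > h.py <<'E'
import numpy as np, cv2
from scipy.spatial.transform import Rotation as R
from plant import telemetry, eyes, close_job, ctrl
def cap(n):
    c=eyes.capture(n); c['K']=np.array([[c['fx'],0,c['cx']],[0,c['fy'],c['cy']],[0,0,1.]]); 
    a=np.array(c['attitude'],float)
    c['R']=a if a.shape==(3,3) else (R.from_euler('xyz',a).as_matrix() if a.size==3 else R.from_quat(a).as_matrix())
    return c
def rays(c,uv):
    p=cv2.undistortPoints(np.array(uv,float).reshape(-1,1,2),c['K'],np.array(c['D'],float)).reshape(-1,2)
    return np.c_[p[:,0],-p[:,1],-np.ones(len(p))]@c['R'].T
def onplane(c,uv,z):
    d=rays(c,uv); o=np.array(c['position']); return o+d*((z-o[2])/d[:,2])[:,None]
def cloud(c):
    v,u=np.mgrid[0:480,0:640]; d=rays(c,np.c_[u.ravel(),v.ravel()])
    z=c['z_map'].ravel()[:,None]; P=np.array(c['position'])+d*z
    P[z[:,0]==0]=np.nan; return P.reshape(480,640,3)
def save(c,f): cv2.imwrite('pics/'+f,c['pixels'][:,:,::-1])
E
python3 - <<'E'
from h import *
for n in('top','side'):
    c=cap(n); save(c,n+'0.png'); print(n,c['position'],c['attitude'],c['fx'],c['D'])
print(telemetry.read_state(), ctrl.nose_length, dir(ctrl))
E
```

```text
pics
top [0.36891026 0.1279557  1.24347188] [ 0.21734362 -0.00191654 -1.4866222 ] 500.5396021266008 [-0.02146622  0.          0.          0.          0.        ]
side [0.32942331 0.07715457 1.10884764] [ 3.07125747e-01  6.76678753e-04 -1.36403104e+00] 436.0968875554949 [-0.09933061  0.          0.          0.          0.        ]
{'time': 0.1, 'joints': array([-1.40219798,  0.33385192,  0.03989795,  1.46613757, -0.01341688,
        1.34327114, -0.05847559]), 'qd': array([ 0.00038886, -0.00030101,  0.00097913, -0.00099643, -0.00011876,
        0.00190756, -0.00049331]), 'joint_torque': array([ 4.72809625e-03, -6.57813478e+01,  1.34059478e+00, -4.04711545e+01,
       -5.96780051e-02,  4.08969086e-02,  1.55941898e-04]), 'position': array([0.17192754, 0.62646245, 0.23576313]), 'orientation': array([-3.14019362e+00,  8.59465465e-05,  2.87377666e+00]), 'ft_force': array([0.11730356, 0.28117255, 0.12912381]), 'moment': array([ 0.04908034, -0.02935954,  0.03265223]), 'grip_width': 0.08692735919509409} 0.014 ['PlanningError', '__class__', '__delattr__', '__dict__', '__dir__', '__doc__', '__eq__', '__format__', '__ge__', '__getattribute__', '__getstate__', '__gt__', '__hash__', '__init__', '__init_subclass__', '__le__', '__lt__', '__module__', '__ne__', '__new__', '__reduce__', '__reduce_ex__', '__repr__', '__setattr__', '__sizeof__', '__str__', '__subclasshook__', '__weakref__', 'nose_length']
```

View pics/top0.png

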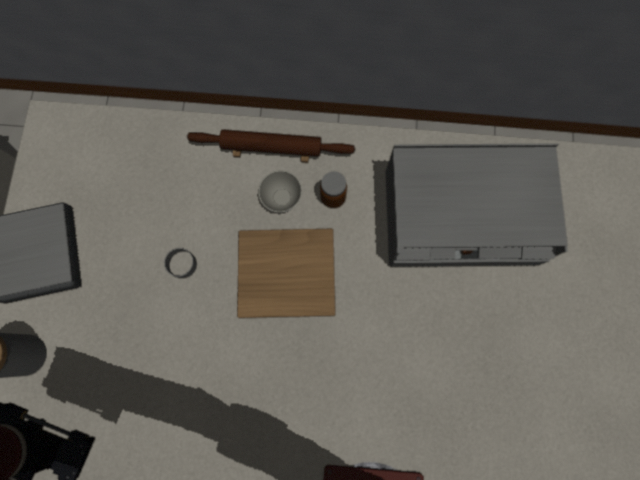

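View pics/side0.png

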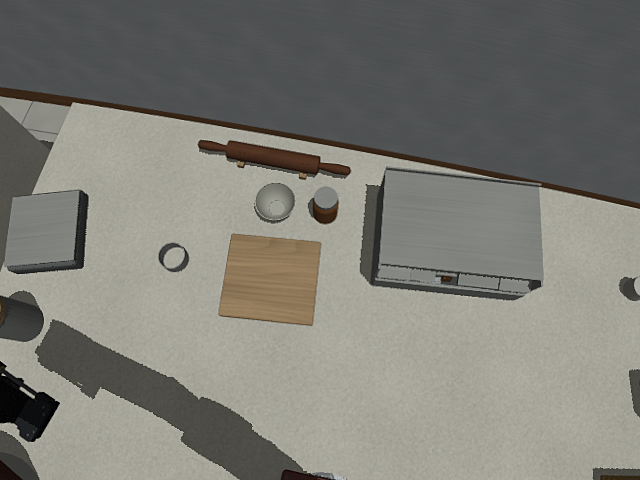

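The top and side views show the unit at right with its front facing the robot. A dark spot sits in the ledge, at about (468,252) in top and (448,279) in side. The board is at (286,273). Next I'll measure these.

```bash
python3 - <<'E'
from h import *
ims=[]
for n in('top','side'):
    c=cap(n); P=cloud(c); np.save(n+'P.npy',P)
    hsv=cv2.cvtColor(c['pixels'],cv2.COLOR_RGB2HSV)
    z=P[...,2]
    def rect(m,lab):
        m=cv2.morphologyEx(m.astype(np.uint8),cv2.MORPH_OPEN,np.ones((3,3)))
        k,L,s,ce=cv2.connectedComponentsWithStats(m)
        i=1+np.argmax(s[1:,4]); q=P[L==i][:,:2].astype(np.float32)
        q=q[np.isfinite(q).all(1)]
        r=cv2.minAreaRect(q); print(n,lab,np.round(r[0],4),np.round(r[1],4),round(r[2],2),'z',np.nanmedian(z[L==i]).round(4)); return r
    v,u=np.mgrid[0:480,0:640]
    rect((abs(z-.164)<.006)&(u>360)&(u<600)&(v<300),'plate')
    rect((abs(z-.02)<.007)&(hsv[...,1]>60)&(u>200)&(u<350)&(v>220)&(v<330),'board')
    for lab,uu,vv in(('bowl',(250,300),(165,215)),('jar',(310,350),(165,225)),('cutter',(155,200),(235,275))):
        m=(u>uu[0])&(u<uu[1])&(v>vv[0])&(v<vv[1])&(z>.015); q=P[m]; print(lab,np.round(np.nanmin(q,0),3),np.round(np.nanmax(q,0),3))
    x0=(380,235) if n=='top' else (360,258)
    cr=c['pixels'][x0[1]:x0[1]+50,x0[0]:x0[0]+200,::-1]
    ims.append(cv2.resize(cr,None,fx=4,fy=4,interpolation=cv2.INTER_CUBIC))
o=np.vstack(ims); o=np.clip(o.astype(float)*1.5,0,255).astype(np.uint8); cv2.imwrite('pics/ledge.png',o)
E
```

```text
top plate [ 0.7439 -0.1851] [0.2376 0.3827] 5.45 z 0.1635
top board [0.5549 0.2475] [0.2192 0.2393] 6.09 z 0.0192
bowl [0.697 0.229 0.015] [0.805 0.333 0.061]
jar [0.729 0.113 0.016] [0.794 0.18  0.115]
cutter [0.523 0.473 0.015] [0.589 0.545 0.042]
side plate [ 0.7415 -0.1825] [0.2384 0.3812] 5.37 z 0.1634
side board [0.5534 0.2483] [0.219  0.2396] 6.3 z 0.019
bowl [0.704 0.225 0.015] [0.863 0.335 0.058]
jar [0.727 0.103 0.015] [0.894 0.207 0.114]
cutter [0.518 0.474 0.015] [0.588 0.547 0.046]
```

View pics/ledge.png

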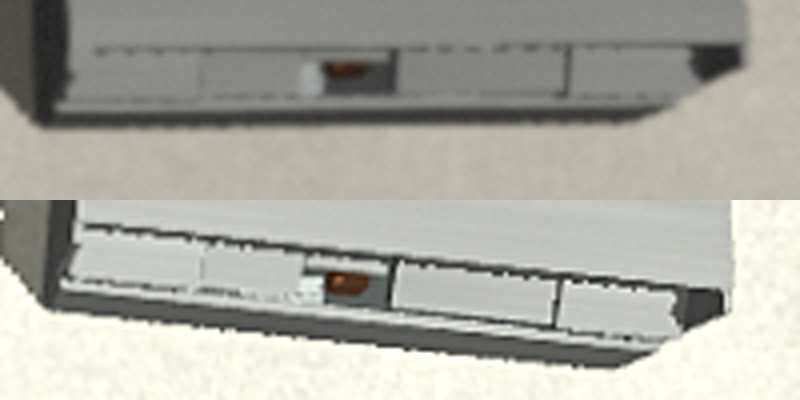

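The notch is visible, spanning about u=455–478 in the top picture. The rows give no tilt command, so I'll watch how the orientation behaves while moving towards the unit.

Emit:
arm_command --pt "1 1 -0.6 0.8 0.5" --pt "1 1 -0.6 0.5 0.5" --pt "1 1 -0.8 0 0.5" --pt "1 1 -0.9 0 0.5" --pt "1 0.8 -1 0 0.5" --pt "1 0.5 -1 0 0.5" --pt "1 0.2 -1 0 0.5" --pt "1 0 -1 0 0.5" --pt "1 0 -1 0 0.5" --pt "1 0 -1 0 0"

```text
time: 1.45
position: [0.4346, 0.1893, 0.2965]
orientation: [3.141, 0.0, -3.049]
ft_force: [0.2, 0.4, 0.2]
grip_width: 0.0013
```

```bash
python3 - <<'E'
from h import *
T=cap('top'); S=cap('side')
ex=5.4*np.pi/180
print(telemetry.read_state()['joints'].round(3))
o=np.array([.717,-.1863]);Rm=np.array([[np.cos(ex),-np.sin(ex)],[np.sin(ex),np.cos(ex)]])
for c,pts in((T,[(380+302/4,235+68/4),(380+393/4,235+68/4)]),(S,[(360+302/4,258+82/4),(360+390/4,258+86/4)])):
    p=onplane(c,pts,.108); print(((p[:,:2]-o)@Rm).round(4))
# wider check: unit plate corners via plane, drawer handles inside seen
E
```

```text
[-0.828 -0.073  0.315  1.795  0.023  1.416  1.138]
[[-0.0923  0.0463]
 [-0.0929 -0.0067]]
[[-0.1013  0.047 ]
 [-0.0981 -0.0058]]
```

Emit:
arm_command --pt "1 0.4 -1 0 0" --pt "1 0.4 -1 0 0" --pt "1 0.4 -1 0 0" --pt "1 0 -1 0.2 0" --pt "1 0 -1 0 0" --pt "1 0 -1 0 0" --pt "1 0 -1 0 0" --pt "1 0 -0.5 0 0"

```text
time: 2.55
position: [0.4944, -0.1865, 0.3067]
orientation: [-3.141, 0.0, -3.052]
ft_force: [1.2, 0.6, 0.1]
grip_width: 0.0003
```

Emit:
arm_command --pt "1 0.4 -0.2 -0.3 0"

```text
time: 2.68
position: [0.5149, -0.196, 0.2927]
orientation: [-3.141, 0.003, -3.052]
ft_force: [1.7, 0.5, 0.3]
grip_width: 0.0004
```

Emit:
arm_command --pt "1 0.6 0.2 -0.8 0" --pt "1 0.6 0.1 -0.8 0" --pt "1 0 0 -0.4 0" --pt "1 0 0 0 0"

```text
time: 3.18
position: [0.5736, -0.1788, 0.1902]
orientation: [-3.142, -0.003, -3.05]
ft_force: [-0.2, -0.0, 0.4]
grip_width: 0.0006
```

Emit:
arm_command --pt "1 0 0 -0.6 0" --pt "1 0 0 -0.6 0" --pt "1 0 0 0 0"

```text
time: 3.55
position: [0.5738, -0.1789, 0.1316]
orientation: [3.141, -0.001, -3.05]
ft_force: [0.0, -0.2, 0.3]
grip_width: 0.0008
```

Emit:
arm_command --pt "1 0 0 1 0" --pt "1 0 0 1 0" --pt "1 0 0 1 0" --pt "1 0.5 -0.2 1 0" --pt "1 1 -0.3 0.5 0" --pt "1 1 -0.3 0 0" --pt "1 1 -0.3 0 0" --pt "1 1 -0.3 0 0" --pt "1 1 -0.3 0 0"

```text
time: 4.68
position: [0.8254, -0.259, 0.3616]
orientation: [-3.137, 0.021, -3.06]
ft_force: [-1.2, -4.4, 4.8]
grip_width: 0.0006
```

Emit:
arm_command --pt "1 1 -0.3 0 0" --pt "1 1 -0.3 0 0" --pt "1 0 0 0 0"

```text
time: 5.05
position: [0.8604, -0.2735, 0.3337]
orientation: [-3.115, 0.066, -3.069]
ft_force: [0.1, -0.3, 0.6]
grip_width: 0.0003
```

At the edge of reach the tool does lean. I'll push further and see whether the lean persists on the way back.

Emit:
arm_command --pt "1 1 -0.3 0 0" --pt "1 1 -0.3 0 0" --pt "1 1 -0.3 0 0" --pt "1 1 -0.3 0 0" --pt "1 0 0 0 0"

```text
time: 5.68
position: [0.9362, -0.291, 0.2768]
orientation: [-3.07, 0.195, -3.059]
ft_force: [0.7, 0.4, -0.1]
grip_width: 0.0007
```

Emit:
arm_command --pt "1 -1 0.3 0 0" --pt "1 -1 0.3 0 0" --pt "1 -1 0.3 0 0" --pt "1 0 0 0 0"

```text
time: 6.18
position: [0.8269, -0.259, 0.2872]
orientation: [-3.068, 0.209, -3.068]
ft_force: [0.1, -0.6, 0.5]
grip_width: 0.0003
```

The lean persists. The radial push at azimuth -18° also gave some sideways lean, so I'll do the rest at positive azimuth so the total lean lies along the unit's x.

```bash
cat >> h.py <<'E'
EX=5.4*np.pi/180; O=np.array([.717,-.1863,0]); U=R.from_euler('z',EX).as_matrix()
def st():
    s=telemetry.read_state(); M=R.from_euler('xyz',s['orientation']).as_matrix()
    zt=U.T@M[:,2]; p=U.T@(s['position']-O); tip=p+.014*zt
    print('t',round(s['time'],2),'unitTCP',p.round(4),'tip',tip.round(4),'tool z(unit)',zt.round(3),'lean',np.degrees(np.arccos(-zt[2])).round(1),'jaw y(unit)',(U.T@M[:,1]).round(3),'F(unit)',(U.T@s['ft_force']).round(1),'w',round(s['grip_width'],4),'q',s['joints'].round(2))
E
python3 -c "
from h import *
st()"
```

```text
t 6.17 unitTCP [ 0.1026 -0.0827  0.2872] tip [ 0.1054 -0.0838  0.2736] tool z(unit) [ 0.205 -0.078 -0.976] lean 12.7 jaw y(unit) [ 0.036  0.997 -0.072] F(unit) [ 0.  -0.6  0.5] w 0.0003 q [-0.29  0.96  1.37  1.   -1.04  1.55  2.33]
```

Emit:
arm_command --pt "1 -0.8 1 0.8 0" --pt "1 -0.2 1 0.8 0" --pt "1 0 1 0.5 0" --pt "1 0 1 0 0" --pt "1 0 1 0 0" --pt "1 0 1 0 0" --pt "1 0 1 0 0" --pt "1 0 1 0 0" --pt "1 0 1 0 0" --pt "1 0 1 0 0"

```text
time: 7.42
position: [0.7881, 0.2307, 0.3856]
orientation: [-3.061, 0.212, -3.062]
ft_force: [0.6, -0.4, 0.3]
grip_width: 0.0004
```

```bash
python3 -c "
from h import *
st();print(telemetry.read_state()['position'])"
```

```text
t 7.42 unitTCP [0.11   0.4084 0.3856] tip [0.113  0.4073 0.372 ] tool z(unit) [ 0.208 -0.084 -0.974] lean 13.0 jaw y(unit) [ 0.031  0.996 -0.079] F(unit) [ 0.5 -0.4  0.3] w 0.0004 q [-0.92  0.83  1.34  0.91 -0.79  1.64  1.66]
[0.78812268 0.23067254 0.38562113]
```

Emit:
arm_command --pt "1 0.9 0.5 0 0" --pt "1 0.9 0.5 0 0" --pt "1 0.9 0.5 0 0" --pt "1 0.9 0.5 0 0" --pt "1 0 0 0 0"

```text
time: 8.05
position: [0.9066, 0.3016, 0.3588]
orientation: [-3.071, 0.268, -3.062]
ft_force: [-0.4, -0.0, 0.8]
grip_width: 0.0006
```

```bash
python3 -c "
from h import *
st();print(telemetry.read_state()['position'])"
```

```text
t 8.05 unitTCP [0.2346 0.4679 0.3588] tip [0.2383 0.4669 0.3453] tool z(unit) [ 0.263 -0.074 -0.962] lean 15.8 jaw y(unit) [ 0.033  0.997 -0.068] F(unit) [-0.4  0.   0.8] w 0.0006 q [-0.55  1.08  1.36  0.25 -1.12  1.74  1.4 ]
[0.90656736 0.30163772 0.35878488]
```

Emit:
arm_command --pt "1 0.9 0.5 0 0" --pt "1 0.9 0.5 0 0" --pt "1 0.9 0.5 0 0" --pt "1 0.9 0.5 0 0" --pt "1 0 0 0 0"

```text
time: 8.68
position: [0.9701, 0.3555, 0.3033]
orientation: [-3.106, 0.398, -3.053]
ft_force: [-0.6, -0.2, 0.1]
grip_width: 0.0001
```

```bash
python3 -c "
from h import *
st();print(telemetry.read_state()['position'])"
```

```text
t 8.68 unitTCP [0.303  0.5156 0.3033] tip [0.3084 0.515  0.2904] tool z(unit) [ 0.387 -0.037 -0.921] lean 22.9 jaw y(unit) [ 0.019  0.999 -0.033] F(unit) [-0.6 -0.1  0.1] w 0.0001 q [-0.57  1.16  1.38  0.25 -1.16  1.54  1.36]
[0.97011844 0.35547695 0.30328092]
```

Nearly there at 22.9°. One more nudge, then back to the front of the ledge.

Emit:
arm_command --pt "1 0.9 0.6 0 0" --pt "1 0.5 0.3 0 0" --pt "1 0 0 0 0"

```text
time: 9.05
position: [0.9928, 0.3785, 0.2823]
orientation: [-3.122, 0.451, -3.052]
ft_force: [0.1, 0.7, -0.6]
grip_width: 0.0002
```

Emit:
arm_command --pt "1 -1 0 0.2 0" --pt "1 -1 0 0.2 0" --pt "1 -1 -0.5 0 0" --pt "1 -1 -0.8 0 0" --pt "1 -1 -1 0 0" --pt "1 -0.6 -1 0 0" --pt "1 -0.6 -1 0 0" --pt "1 -0.6 -1 0 0" --pt "1 -0.6 -1 0 0" --pt "1 0 0 0 0"

```text
time: 10.3
position: [0.6701, 0.0902, 0.3103]
orientation: [-3.136, 0.453, -3.071]
ft_force: [-0.2, 0.8, -0.0]
grip_width: 0.0007
```

```bash
python3 -c "
from h import *
st();print(telemetry.read_state()['position'])"
```

```text
t 10.3 unitTCP [-0.0207  0.2797  0.3103] tip [-0.0146  0.2795  0.2977] tool z(unit) [ 0.437 -0.016 -0.899] lean 25.9 jaw y(unit) [ 0.026  1.    -0.005] F(unit) [-0.1  0.8 -0. ] w 0.0007 q [-1.52  0.06  1.36  1.76 -0.01  0.92  1.47]
[0.67006346 0.09024896 0.31030892]
```

Emit:
arm_command --pt "1 -0.4 -0.85 0 0" --pt "1 -0.4 -0.85 0 0" --pt "1 -0.3 -0.85 0 0" --pt "1 -0.3 -0.85 -0.3 0" --pt "1 -0.17 -0.86 -0.7 0" --pt "1 0 0 -0.8 0" --pt "1 0 0 -0.8 0" --pt "1 0 0 0 0" --pt "1 0 0 0 0"

```text
time: 11.42
position: [0.5959, -0.1062, 0.1788]
orientation: [-3.124, 0.445, -3.061]
ft_force: [0.1, -0.5, 0.3]
grip_width: 0.0003
```

```bash
cat >> h.py <<'E'
def led():
    s=telemetry.read_state(); M=R.from_euler('xyz',s['orientation']).as_matrix()
    t=U.T@(s['position']+.014*M[:,2]-O); d=t-np.array([-.09,0,.11])
    F=U.T@s['ft_force']; n=np.array([-.423,0,.906])
    print('tip y %.1f s %.1f h %.1f mm Fn %.1f'%(t[1]*1e3,(d@[.906,0,.423])*1e3,d@n*1e3,F@n),'F',F.round(1))
def mv(y=None,s=None,h=None):  # print units of move (world x y z)
    S=telemetry.read_state(); M=R.from_euler('xyz',S['orientation']).as_matrix()
    t=U.T@(S['position']+.014*M[:,2]-O)
    g=np.array([-.09,0,.11])+np.array([.906,0,.423])*s/1e3+np.array([-.423,0,.906])*h/1e3; g[1]=y/1e3
    print('units',(U@(g-t)/.05).round(3))
E
python3 -c "
from h import *
st();led();mv(75,3,10)"
```

```text
t 11.43 unitTCP [-0.1131  0.0912  0.1788] tip [-0.107   0.0909  0.1661] tool z(unit) [ 0.43  -0.023 -0.903] lean 25.5 jaw y(unit) [ 0.021  1.    -0.016] F(unit) [ 0.1 -0.5  0.3] w 0.0003 q [-1.32 -0.3   1.35  2.08  0.38  0.71  1.5 ]
tip y 90.9 s 8.3 h 58.1 mm Fn 0.2 F [ 0.1 -0.5  0.3]
units [ 0.339 -0.287 -0.916]
```

Emit:
arm_command --pt "1 -0.07 -0.32 -0.04 0" --pt "1 0.2 0.02 -0.43 0" --pt "1 0.2 0.02 -0.43 0" --pt "1 0 0 0 0"

```text
time: 11.92
position: [0.585, -0.1132, 0.1478]
orientation: [-3.118, 0.456, -3.062]
ft_force: [0.4, 0.6, -0.0]
grip_width: 0.0007
```

```bash
python3 -c "
from h import *
st();led();mv(75,3,0)"
```

```text
t 11.93 unitTCP [-0.1245  0.0852  0.1478] tip [-0.1183  0.0847  0.1352] tool z(unit) [ 0.44  -0.03  -0.897] lean 26.2 jaw y(unit) [ 0.025  0.999 -0.021] F(unit) [ 0.5  0.6 -0. ] w 0.0007 q [-1.36 -0.38  1.38  2.14  0.53  0.66  1.38]
tip y 84.7 s -15.0 h 34.8 mm Fn -0.2 F [ 0.5  0.6 -0. ]
units [ 0.637 -0.135 -0.479]
```

J2 and J3 are at their limits: the elbow has wound sideways, so the arm can't follow. I'll unwind the elbow with an azimuth loop, retracted on the way out and stretched on the way back, watching J3.

Emit:
arm_command --pt "1 -0.5 0 0.9 0" --pt "1 -0.5 0.3 1 0" --pt "1 -0.4 1 1 0" --pt "1 -0.2 1 1 0" --pt "1 0 1 0.3 0" --pt "1 0 1 0 0" --pt "1 0 1 0 0" --pt "1 -0.2 1 0 0" --pt "1 -0.3 1 0 0" --pt "1 -0.4 1 0 0"

```text
time: 13.18
position: [0.4812, 0.2808, 0.318]
orientation: [-3.122, 0.46, -3.066]
ft_force: [1.2, 0.0, 0.1]
grip_width: 0.0001
```

```bash
python3 -c "
from h import *
st();print(telemetry.read_state()['position'])"
```

```text
t 13.18 unitTCP [-0.1907  0.4873  0.318 ] tip [-0.1845  0.4869  0.3054] tool z(unit) [ 0.444 -0.028 -0.896] lean 26.4 jaw y(unit) [ 0.028  0.999 -0.017] F(unit) [ 1.2 -0.1  0.1] w 0.0001 q [-0.88 -0.16  0.06  1.91  0.37  1.08  0.7 ]
[0.48124274 0.28084201 0.31796135]
```

Emit:
arm_command --pt "1 0.9 0 0 0" --pt "1 0.9 -0.5 0 0" --pt "1 0.7 -1 0 0" --pt "1 0 -1 0 0" --pt "1 0 -1 0 0" --pt "1 0 -1 0 0" --pt "1 -0.1 -1 0 0" --pt "1 -0.2 -1 -0.2 0" --pt "1 -0.2 -1 -0.3 0" --pt "1 0 0 0 0"

```text
time: 14.42
position: [0.5806, -0.1006, 0.2923]
orientation: [-3.122, 0.461, -3.073]
ft_force: [0.3, 1.6, 0.5]
grip_width: 0.0004
```

```bash
python3 -c "
from h import *
st();led();mv(75,3,60)"
```

```text
t 14.43 unitTCP [-0.1278  0.0981  0.2923] tip [-0.1215  0.0977  0.2798] tool z(unit) [ 0.444 -0.03  -0.896] lean 26.4 jaw y(unit) [ 0.034  0.999 -0.017] F(unit) [0.4 1.5 0.5] w 0.0004 q [-0.55 -0.19  0.61  1.95  0.08  0.89  1.68]
tip y 97.7 s 43.2 h 167.2 mm Fn 0.3 F [0.4 1.5 0.5]
units [ 0.22  -0.436 -2.283]
```

Emit:
arm_command --pt "1 0 -0.2 -0.8 0" --pt "1 0.1 -0.2 -0.8 0" --pt "1 0.12 -0.04 -0.68 0" --pt "1 0 0 0 0"

```text
time: 14.92
position: [0.5919, -0.1171, 0.1764]
orientation: [-3.121, 0.456, -3.065]
ft_force: [0.2, -0.4, 1.0]
grip_width: 0.0004
```

```bash
python3 -c "
from h import *
st();led();mv(75,3,10)"
```

```text
t 14.93 unitTCP [-0.1181  0.0806  0.1764] tip [-0.1119  0.0802  0.1638] tool z(unit) [ 0.44  -0.029 -0.897] lean 26.2 jaw y(unit) [ 0.027  0.999 -0.019] F(unit) [ 0.1 -0.4  1. ] w 0.0004 q [-0.57 -0.03  0.75  2.08 -0.12  0.64  1.9 ]
tip y 80.2 s 2.9 h 58.1 mm Fn 0.9 F [ 0.1 -0.4  1. ]
units [ 0.416 -0.066 -0.87 ]
```

Good posture now. Descend along the ledge normal.

Emit:
arm_command --pt "1 0.2 -0.03 -0.43 0" --pt "1 0.2 -0.03 -0.43 0" --pt "1 0 0 0 0"

```text
time: 15.3
position: [0.6132, -0.12, 0.1356]
orientation: [-3.121, 0.459, -3.065]
ft_force: [1.0, -0.9, -0.4]
grip_width: 0.0006
```

```bash
python3 -c "
from h import *
st();led();mv(75,3,0)"
```

```text
t 15.3 unitTCP [-0.0971  0.0757  0.1356] tip [-0.0909  0.0753  0.1231] tool z(unit) [ 0.443 -0.029 -0.896] lean 26.4 jaw y(unit) [ 0.027  0.999 -0.019] F(unit) [ 0.9 -0.9 -0.4] w 0.0006 q [-0.55  0.1   0.77  2.08 -0.33  0.56  2.09]
tip y 75.3 s 4.7 h 12.2 mm Fn -0.8 F [ 0.9 -0.9 -0.4]
units [ 0.073  0.    -0.236]
```

Emit:
arm_command --pt "1 0.02 0 -0.08 0" --pt "1 0.02 0 -0.08 0" --pt "1 0 0 0 0"

```text
time: 15.68
position: [0.6147, -0.1206, 0.1276]
orientation: [-3.121, 0.461, -3.066]
ft_force: [-0.5, 0.1, 0.1]
grip_width: 0.0006
```

Emit:
arm_command --pt "1 0.02 0 -0.04 0" --pt "1 0 0 0 0"

```text
time: 15.92
position: [0.6157, -0.1208, 0.1252]
orientation: [-3.121, 0.46, -3.066]
ft_force: [-1.1, -0.0, -0.7]
grip_width: 0.0002
```

Emit:
arm_command --pt "1 0.01 0 -0.02 0" --pt "1 0 0 0 0"

```text
time: 16.18
position: [0.6162, -0.1208, 0.1241]
orientation: [-3.121, 0.46, -3.066]
ft_force: [-0.1, 0.5, 0.1]
grip_width: 0.0006
```

```bash
python3 -c "
from h import *
led()"
```

```text
tip y 74.3 s 2.5 h 0.6 mm Fn 0.1 F [-0.   0.5  0.1]
```

Emit:
arm_command --pt "1 0.01 0 -0.02 0" --pt "1 0 0 0 0"

```text
time: 16.42
position: [0.6166, -0.1209, 0.1235]
orientation: [-3.121, 0.46, -3.066]
ft_force: [-5.3, 0.8, 6.3]
grip_width: 0.0007
```

Emit:
arm_command --pt "1 0.01 0 -0.02 0" --pt "1 0 0 0 0"

```text
time: 16.68
position: [0.6167, -0.1209, 0.1233]
orientation: [-3.123, 0.46, -3.067]
ft_force: [-22.3, 3.1, 26.4]
grip_width: 0.0004
```

```bash
python3 -c "
from h import *
led()"
```

```text
tip y 74.2 s 2.6 h -0.4 mm Fn 33.2 F [-21.9   5.1  26.4]
```

Emit:
arm_command --pt "1 -0.01 0 0.02 0" --pt "1 0.019 -0.2 0 0" --pt "1 0.019 -0.2 0 0"

```text
time: 17.05
position: [0.6192, -0.1392, 0.1239]
orientation: [-3.123, 0.461, -3.064]
ft_force: [-4.1, 5.1, 8.3]
grip_width: 0.0004
```

Emit:
arm_command --pt "1 0.019 -0.2 0 0" --pt "1 0 0 0 0"

```text
time: 17.3
position: [0.62, -0.1515, 0.1237]
orientation: [-3.12, 0.461, -3.067]
ft_force: [0.3, -1.3, 3.3]
grip_width: 0.0005
```

```bash
python3 -c "
from h import *
led()"
```

```text
tip y 43.3 s 3.1 h -0.2 mm Fn 2.9 F [ 0.2 -1.3  3.3]
```

Emit:
arm_command --pt "1 0.019 -0.2 0 0" --pt "1 0 0 0 0"

```text
time: 17.55
position: [0.6202, -0.1618, 0.123]
orientation: [-3.12, 0.46, -3.067]
ft_force: [-0.4, -0.7, -0.3]
grip_width: 0.0005
```

```bash
python3 -c "
from h import *
led()"
```

```text
tip y 33.1 s 2.1 h -0.5 mm Fn -0.1 F [-0.4 -0.7 -0.3]
```

Emit:
arm_command --pt "1 0.025 -0.26 0 0" --pt "1 0.04 0.003 -0.07 0" --pt "1 0.04 0.003 -0.07 0" --pt "1 0 0 0 0"

```text
time: 18.05
position: [0.6253, -0.1732, 0.1155]
orientation: [-3.121, 0.459, -3.066]
ft_force: [-3.8, -0.6, 3.1]
grip_width: 0.0005
```

```bash
python3 -c "
from h import *
led()"
```

```text
tip y 21.3 s 2.5 h -9.0 mm Fn 4.4 F [-3.8 -0.3  3.1]
```

Emit:
arm_command --pt "1 0.034 0.003 -0.072 0" --pt "1 0 0 0 0"

```text
time: 18.3
position: [0.6259, -0.1732, 0.1113]
orientation: [-3.122, 0.457, -3.066]
ft_force: [-8.8, -0.4, 3.6]
grip_width: 0.0006
```

```bash
python3 -c "
from h import *
led()"
```

```text
tip y 21.2 s 1.3 h -13.1 mm Fn 6.9 F [-8.8  0.4  3.6]
```

Emit:
arm_command --pt "1 0.012 0 -0.025 0" --pt "1 0 0 0 0" --pt "1 0 0 0 0" --pt "1 0 0 0 0" --pt "1 0 0 0 0" --pt "1 0 0 0 0"

```text
time: 19.05
position: [0.6259, -0.1732, 0.1098]
orientation: [-3.122, 0.456, -3.067]
ft_force: [-10.9, -1.3, 4.1]
grip_width: 0.0003
```

```bash
python3 -c "
from h import *
led(); c=cap('top'); save(c,'t1.png')"
```

```text
tip y 21.2 s 0.7 h -14.4 mm Fn 8.4 F [-11.   -0.3   4.1]
```

View pics/t1.png

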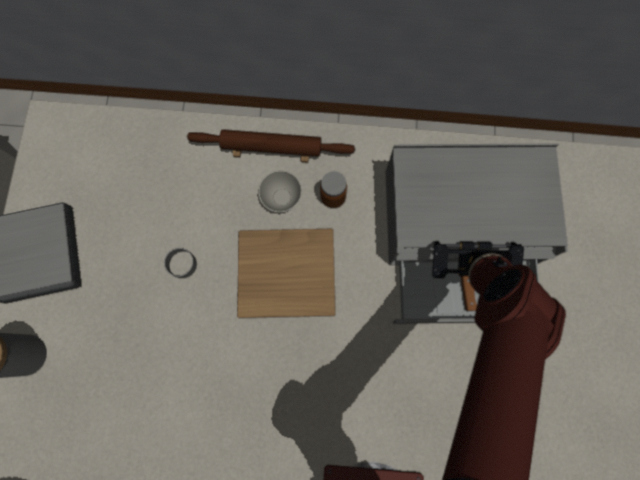

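The drawer is out, and the handle shows at about (468,290). I'll retract along the normal, then reduce the lean by pushing against the inner reach limit.

Emit:
arm_command --pt "1 -0.2 -0.02 0.43 0" --pt "1 -0.22 -0.02 0.45 0" --pt "1 -0.3 0 0.7 0" --pt "1 -0.4 0.3 1 0" --pt "1 -0.5 1 0.8 0" --pt "1 -0.5 1 0 0" --pt "1 -0.5 1 0 0" --pt "1 0 0.4 0 0" --pt "1 0 0 0 0"

```text
time: 20.23
position: [0.4991, 0.0066, 0.2768]
orientation: [-3.12, 0.461, -3.063]
ft_force: [0.0, -0.8, 1.0]
grip_width: 0.0005
```

```bash
python3 -c "
from h import *
st();print(telemetry.read_state()['position'])"
```

```text
t 20.23 unitTCP [-0.1988  0.2125  0.2768] tip [-0.1926  0.2121  0.2642] tool z(unit) [ 0.444 -0.028 -0.896] lean 26.4 jaw y(unit) [ 0.025  1.    -0.019] F(unit) [-0.1 -0.8  1. ] w 0.0005 q [-0.49 -0.36  0.27  2.13  0.22  0.92  1.34]
[0.49911138 0.00659371 0.27677338]
```

Emit:
arm_command --pt "1 -1 0 0 0" --pt "1 -1 0 0 0" --pt "1 -1 0 0 0" --pt "1 0 0 0 0"

```text
time: 20.72
position: [0.469, 0.0035, 0.2732]
orientation: [-3.121, 0.446, -3.066]
ft_force: [0.7, -0.9, -0.4]
grip_width: 0.0005
```

```bash
python3 -c "
from h import *
st();print(telemetry.read_state()['position'])"
```

```text
t 20.73 unitTCP [-0.2291  0.2123  0.2732] tip [-0.223   0.2119  0.2606] tool z(unit) [ 0.43  -0.029 -0.902] lean 25.6 jaw y(unit) [ 0.028  0.999 -0.019] F(unit) [ 0.6 -0.9 -0.4] w 0.0005 q [ 0.1  -0.37 -0.18  2.15 -0.05  0.91  1.58]
[0.46897685 0.0035128  0.27318977]
```

Emit:
arm_command --pt "1 -1 0 0 0" --pt "1 -1 0 0 0" --pt "1 -1 0 0 0" --pt "1 -1 0 0 0" --pt "1 -1 0 0 0" --pt "1 -1 0 0 0" --pt "1 -1 0 0 0" --pt "1 -1 0 0 0"

```text
time: 21.72
position: [0.3699, 0.0398, 0.156]
orientation: [-3.139, 0.252, -3.043]
ft_force: [0.1, 1.8, 0.6]
grip_width: 0.0004
```

```bash
python3 - <<'E'
from h import *
st();print(telemetry.read_state()['position'])
c=cap('top'); S=cap('side'); save(c,'t2.png')
# handle: orange in drawer region
for n,c in(('top',c),('side',S)):
    hsv=cv2.cvtColor(c['pixels'],cv2.COLOR_RGB2HSV)
    m=((hsv[...,0]<20)&(hsv[...,1]>110)&(hsv[...,2]>50)).astype(np.uint8)
    P=cloud(c); up=(P-O)@U
    m&=((up[...,0]<-.09)&(up[...,0]>-.25)&(abs(up[...,1])<.16)&(up[...,2]<.06)).astype(np.uint8)
    v,u=np.nonzero(m); print(n,len(v))
    if len(v)<30: continue
    p=onplane(c,np.c_[u,v],.038); p=(p-O)@U
    r=cv2.minAreaRect(p[:,:2].astype(np.float32)); print('handle unit',np.round(r[0],4),np.round(r[1],4),r[2], 'px',u.mean(),v.mean(), 'z',np.nanmedian(up[...,2][m>0]))
E
```

```text
t 21.73 unitTCP [-0.3243  0.2578  0.156 ] tip [-0.3208  0.2578  0.1424] tool z(unit) [ 0.249 -0.001 -0.968] lean 14.4 jaw y(unit) [-0.004  1.    -0.002] F(unit) [0.2 1.8 0.6] w 0.0004 q [ 0.05 -0.38 -0.26  2.35 -0.08  0.91  1.52]
[0.36985914 0.03982953 0.15596942]
top 289
handle unit [-0.1771  0.0024] [0.0842 0.0213] 4.725022315979004 px 468.5467128027682 291.961937716263 z 0.036836442340769215
side 299
handle unit [-0.1817  0.0025] [0.0867 0.0227] 5.3476948738098145 px 444.6354515050167 318.03344481605353 z 0.03727918561971055
```

View pics/t2.png

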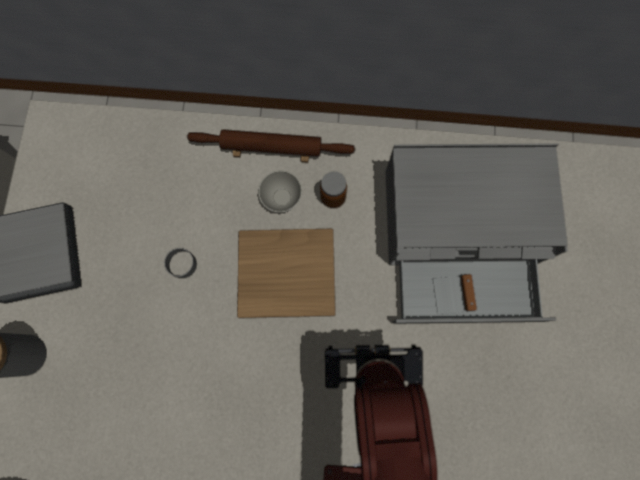

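The drawer is fully open, with the handle centred at (468,292) and the blade on the +y side (433–462). The lean is down to 14°, so I'll continue while keeping height.

Emit:
arm_command --pt "1 0 0 1 0" --pt "1 0 0 1 0" --pt "1 -1 0 0.5 0" --pt "1 -1 0 0 0" --pt "1 -1 0 0 0" --pt "1 -1 0 0 0" --pt "1 -1 0 0 0" --pt "1 -1 0 0 0" --pt "1 -1 0 0 0" --pt "1 -1 0 0 0"

```text
time: 23.08
position: [0.1992, 0.0675, 0.1331]
orientation: [3.031, -0.197, -3.064]
ft_force: [0.0, -0.4, -0.0]
grip_width: 0.0005
```

```bash
python3 -c "
from h import *
st();print(telemetry.read_state()['position'])"
```

```text
t 23.07 unitTCP [-0.4916  0.3014  0.1331] tip [-0.4943  0.303   0.1195] tool z(unit) [-0.192  0.113 -0.975] lean 12.9 jaw y(unit) [0.038 0.993 0.108] F(unit) [ 0.  -0.4 -0. ] w 0.0005 q [-0.   -0.38 -0.23  2.4  -0.23  1.31  1.51]
[0.19923806 0.06748245 0.13309714]
```

Emit:
arm_command --pt "1 1 0 0.8 0" --pt "1 1 0 0.8 0" --pt "1 1 -0.3 0.8 0" --pt "1 1 -0.6 0.8 0" --pt "1 1 -0.7 0.6 0" --pt "1 1 -0.7 0.4 0" --pt "1 1 -0.7 0.2 0" --pt "1 1 -0.6 0 0" --pt "1 1 -0.6 0 0" --pt "1 1 -0.6 0 0"

```text
time: 24.32
position: [0.6839, -0.1662, 0.341]
orientation: [3.036, -0.197, -3.064]
ft_force: [1.5, -1.0, 0.7]
grip_width: 0.0007
```

Emit:
arm_command --pt "1 1 -0.5 0 0" --pt "1 1 -0.5 0 0" --pt "1 1 -0.5 0 0" --pt "1 0 0 0 0"

```text
time: 24.82
position: [0.7769, -0.2248, 0.3257]
orientation: [3.037, -0.177, -3.088]
ft_force: [-0.1, -1.0, -0.3]
grip_width: 0.0005
```

```bash
python3 -c "
from h import *
st();print(telemetry.read_state()['position'])"
```

```text
t 24.82 unitTCP [ 0.056  -0.044   0.3257] tip [ 0.0536 -0.0424  0.312 ] tool z(unit) [-0.17   0.111 -0.979] lean 11.7 jaw y(unit) [0.059 0.993 0.103] F(unit) [-0.2 -1.  -0.3] w 0.0005 q [ 0.17  0.99  0.46  0.3  -0.44  2.08  1.91]
[ 0.77687395 -0.22484175  0.3257134 ]
```

Emit:
arm_command --pt "1 0.9 -0.8 0.1 0" --pt "1 0.9 -0.8 0.1 0" --pt "1 0.9 -0.8 0.1 0" --pt "1 0.9 -0.8 0.1 0"

```text
time: 25.32
position: [0.7907, -0.2934, 0.3051]
orientation: [3.037, -0.106, -3.109]
ft_force: [-1.1, -3.0, 1.3]
grip_width: 0.0002
```

```bash
python3 -c "
from h import *
st();print(telemetry.read_state()['position'])"
```

```text
t 25.32 unitTCP [ 0.0633 -0.1135  0.3051] tip [ 0.062  -0.112   0.2913] tool z(unit) [-0.099  0.11  -0.989] lean 8.5 jaw y(unit) [0.072 0.992 0.103] F(unit) [-1.4 -2.9  1.3] w 0.0002 q [ 0.21  1.13  1.39  0.26 -1.32  2.09  2.06]
[ 0.7907437  -0.2933743   0.30513099]
```

Emit:
arm_command --pt "1 -0.9 -0.5 0.2 0" --pt "1 -0.9 -1 0.2 0" --pt "1 -0.6 -1 0.2 0" --pt "1 -0.6 -1 0 0" --pt "1 -0.3 -1 0 0" --pt "1 -0.3 -1 0 0" --pt "1 0.6 -0.8 0 0" --pt "1 0.6 -0.8 0 0" --pt "1 0.6 -0.8 0 0"

```text
time: 26.45
position: [0.6066, -0.5821, 0.3147]
orientation: [3.041, -0.086, -3.112]
ft_force: [0.7, 0.4, 0.9]
grip_width: 0.0004
```

```bash
python3 -c "
from h import *
st();print(telemetry.read_state()['position'])"
```

```text
t 26.45 unitTCP [-0.1471 -0.3836  0.3147] tip [-0.1483 -0.3821  0.3008] tool z(unit) [-0.079  0.106 -0.991] lean 7.6 jaw y(unit) [0.073 0.992 0.1  ] F(unit) [0.7 0.3 0.9] w 0.0004 q [ 0.6   1.12  1.38  0.25 -1.26  2.09  2.47]
[ 0.60661059 -0.58207178  0.31465084]
```

Emit:
arm_command --pt "1 0.5 -1 0 0" --pt "1 0.5 -1 0 0" --pt "1 0.5 -1 0 0" --pt "1 0.5 -1 0 0"

```text
time: 26.95
position: [0.5612, -0.6282, 0.3011]
orientation: [3.015, -0.076, -3.113]
ft_force: [0.5, -0.5, -0.1]
grip_width: 0.0004
```

```bash
python3 -c "
from h import *
st();print(telemetry.read_state()['position'])"
```

```text
t 26.95 unitTCP [-0.1967 -0.4253  0.3011] tip [-0.1977 -0.4235  0.2873] tool z(unit) [-0.067  0.131 -0.989] lean 8.5 jaw y(unit) [0.074 0.989 0.126] F(unit) [ 0.4 -0.6 -0.1] w 0.0004 q [ 0.68  1.14  1.38  0.26 -1.29  2.09  2.54]
[ 0.56117666 -0.628238    0.30110962]
```

The wound elbow drives side-lean out there. I'll swing to the +y side, which unwinds J3, and remove the sideways lean with an inner push at azimuth about 95°.

Emit:
arm_command --pt "1 -0.4 1 0.2 0" --pt "1 -0.4 1 0.2 0" --pt "1 -0.2 1 0.2 0" --pt "1 -0.2 1 0.2 0" --pt "1 0 1 0.2 0" --pt "1 0 1 0 0" --pt "1 0 1 0 0" --pt "1 0 1 0 0" --pt "1 0 1 0 0" --pt "1 0 1 0 0"

```text
time: 28.2
position: [0.5162, -0.1625, 0.3616]
orientation: [3.036, -0.049, -3.138]
ft_force: [0.4, -1.0, 0.4]
grip_width: 0.0003
```

Emit:
arm_command --pt "1 0 1 0 0" --pt "1 0 1 0 0" --pt "1 0 1 0 0" --pt "1 0 1 0 0" --pt "1 0 1 0 0" --pt "1 -0.5 1 0 0" --pt "1 -0.8 1 0 0" --pt "1 -1 1 0 0" --pt "1 -1 0.8 0 0" --pt "1 -1 0.5 0 0"

```text
time: 29.45
position: [0.3116, 0.2865, 0.3622]
orientation: [3.036, -0.049, -3.136]
ft_force: [0.3, 0.7, 0.5]
grip_width: 0.0005
```

```bash
python3 -c "
from h import *
st();print(telemetry.read_state()['position'])"
```

```text
t 29.45 unitTCP [-0.3591  0.5088  0.3622] tip [-0.3596  0.5103  0.3483] tool z(unit) [-0.04   0.109 -0.993] lean 6.7 jaw y(unit) [0.094 0.99  0.105] F(unit) [0.4 0.6 0.5] w 0.0005 q [-1.62 -0.33  0.66  1.81  0.1   1.54  0.6 ]
[0.31162647 0.28645302 0.36224779]
```

Emit:
arm_command --pt "1 -0.9 0.8 0 0" --pt "1 -1 0.7 0 0" --pt "1 -1 0.5 0 0" --pt "1 -1 0.3 0 0" --pt "1 -1 0 0 0" --pt "1 0 -1 0 0" --pt "1 0 -1 0 0" --pt "1 0 -1 0 0"

```text
time: 30.45
position: [0.0734, 0.3491, 0.3617]
orientation: [3.047, -0.058, -3.133]
ft_force: [-0.3, -0.1, 0.1]
grip_width: 0.0006
```

```bash
python3 -c "
from h import *
st();print(telemetry.read_state()['position'])"
```

```text
t 30.45 unitTCP [-0.5904  0.5935  0.3617] tip [-0.5911  0.5949  0.3478] tool z(unit) [-0.049  0.099 -0.994] lean 6.4 jaw y(unit) [0.09  0.991 0.095] F(unit) [-0.3 -0.1  0.1] w 0.0006 q [-1.17 -0.37 -0.17  1.9  -0.14  1.52  0.25]
[0.07336112 0.34905406 0.3617449 ]
```

Emit:
arm_command --pt "1 -0.2 -1 0 0" --pt "1 -0.2 -1 0 0" --pt "1 -0.2 -1 0 0"

```text
time: 30.82
position: [0.0419, 0.2954, 0.3025]
orientation: [-3.082, -0.069, -3.137]
ft_force: [-2.5, 0.2, -0.7]
grip_width: 0.0003
```

```bash
python3 -c "
from h import *
st();print(telemetry.read_state()['position'])"
```

```text
t 30.82 unitTCP [-0.6268  0.5431  0.3025] tip [-0.6278  0.5423  0.2886] tool z(unit) [-0.073 -0.053 -0.996] lean 5.2 jaw y(unit) [ 0.085  0.995 -0.059] F(unit) [-2.4  0.4 -0.7] w 0.0003 q [-1.03 -0.38 -0.34  2.02 -0.18  1.56  0.25]
[0.04188003 0.29539096 0.30252004]
```

The sideways lean is now about -3°, which is fine. Heading over the handle, opening, and twisting to match it.

Emit:
arm_command --pt "0 0.9 0.7 0.2 0" --pt "0 1 0.4 0 0" --pt "0 1 0 0 0" --pt "0 1 -0.2 0 0" --pt "0 1 -0.7 0 0" --pt "0 1 -0.9 0 0" --pt "0 1 -1 0 0.5" --pt "0 1 -1 0 0.5" --pt "0 1 -1 0 0.5" --pt "0 0.5 -1 0 0.7"

```text
time: 32.08
position: [0.4931, 0.078, 0.3106]
orientation: [-3.077, -0.065, -2.965]
ft_force: [0.5, -0.0, 0.2]
grip_width: 0.0855
```

Emit:
arm_command --pt "0 0.3 -1 0 0" --pt "0 0.2 -1 0 0" --pt "0 0.1 -1 0 0" --pt "0 0 -1 0 0" --pt "0 0 -0.8 0 0" --pt "0 0 0 0 0"

```text
time: 32.83
position: [0.5205, -0.164, 0.3111]
orientation: [-3.077, -0.065, -2.972]
ft_force: [-0.3, 0.7, 0.9]
grip_width: 0.0868
```

```bash
cat >> h.py <<'E'
def goto(x,y,z):
    S=telemetry.read_state(); M=R.from_euler('xyz',S['orientation']).as_matrix()
    t=U.T@(S['position']+.014*M[:,2]-O)
    print('tip->goal units',(U@(np.array([x,y,z])-t)/.05).round(3), 'jaw az err from 90(unit,deg)',np.degrees(np.arctan2((U.T@M[:,1])[0]*-1,(U.T@M[:,1])[1])).round(1))
E
python3 -c "
from h import *
st();goto(-.1795,.0025,.10)"
```

```text
t 32.83 unitTCP [-0.1935  0.0407  0.3111] tip [-0.1944  0.0397  0.2971] tool z(unit) [-0.06  -0.07  -0.996] lean 5.3 jaw y(unit) [-0.079  0.995 -0.065] F(unit) [-0.2  0.7  0.9] w 0.0868 q [-0.28  0.11  0.5   1.6   0.03  1.48  1.95]
tip->goal units [ 0.366 -0.714 -3.942] jaw az err from 90(unit,deg) 4.5
```

Emit:
arm_command --pt "0 0.18 -0.36 -0.6 0" --pt "0 0.18 -0.35 -0.8 0" --pt "0 0 0 -0.9 0" --pt "0 0 0 -0.9 0" --pt "0 0 0 -0.7 0" --pt "0 0 0 0 0"

```text
time: 33.58
position: [0.538, -0.1938, 0.1136]
orientation: [-3.08, -0.07, -2.965]
ft_force: [0.2, -0.7, -0.3]
grip_width: 0.0874
```

```bash
python3 -c "
from h import *
st();goto(-.1795,.0025,.02)"
```

```text
t 33.58 unitTCP [-0.1789  0.0093  0.1136] tip [-0.1798  0.0084  0.0997] tool z(unit) [-0.065 -0.067 -0.996] lean 5.4 jaw y(unit) [-0.087  0.994 -0.062] F(unit) [ 0.1 -0.7 -0.3] w 0.0874 q [-0.2   0.32  0.5   1.8  -0.07  1.1   2.06]
tip->goal units [ 0.017 -0.117 -1.593] jaw az err from 90(unit,deg) 5.0
```

Emit:
arm_command --pt "0 0.02 -0.11 -0.7 0" --pt "0 0 0 -0.5 0" --pt "0 0 0 -0.36 0" --pt "0 0 0 0 0"

```text
time: 34.08
position: [0.5407, -0.2003, 0.0379]
orientation: [-3.078, -0.066, -2.965]
ft_force: [-0.6, -0.6, 0.9]
grip_width: 0.0866
```

```bash
python3 -c "
from h import *
st();goto(-.1795,.0025,.02)"
```

```text
t 34.08 unitTCP [-0.1768  0.0027  0.0379] tip [-0.1777  0.0017  0.0239] tool z(unit) [-0.06  -0.069 -0.996] lean 5.2 jaw y(unit) [-0.086  0.994 -0.063] F(unit) [-0.7 -0.5  0.9] w 0.0866 q [-0.16  0.42  0.48  1.85 -0.13  0.95  2.1 ]
tip->goal units [-0.038  0.012 -0.078] jaw az err from 90(unit,deg) 4.9
```

Emit:
arm_command --pt "1 0 0 0 0" --pt "1 0 0 0 0" --pt "1 0 0 0 0" --pt "1 0 0 0 0" --pt "1 0 0 0 0" --newtons 25

```text
time: 34.7
position: [0.5408, -0.2007, 0.038]
orientation: [-3.078, -0.065, -2.966]
ft_force: [0.3, -0.5, -0.6]
grip_width: 0.0452
```

```bash
python3 -c "
from h import *
st()"
```

```text
t 34.7 unitTCP [-0.1768  0.0023  0.038 ] tip [-0.1776  0.0013  0.024 ] tool z(unit) [-0.06  -0.069 -0.996] lean 5.2 jaw y(unit) [-0.085  0.994 -0.064] F(unit) [ 0.3 -0.5 -0.6] w 0.0452 q [-0.16  0.42  0.48  1.85 -0.13  0.95  2.1 ]
```

Emit:
arm_command --pt "1 0 0 -0.06 0" --pt "1 0 0 0 0" --pt "1 0 0 0 0" --pt "1 0 0 0 0" --pt "1 0 0 0 0"

```text
time: 35.33
position: [0.5407, -0.2006, 0.0349]
orientation: [-3.078, -0.065, -2.966]
ft_force: [-0.7, 0.3, 0.9]
grip_width: 0.0244
```

```bash
python3 -c "
from h import *
st()"
```

```text
t 35.33 unitTCP [-0.1769  0.0024  0.0349] tip [-0.1777  0.0014  0.0209] tool z(unit) [-0.06  -0.069 -0.996] lean 5.2 jaw y(unit) [-0.085  0.994 -0.064] F(unit) [-0.7  0.4  0.9] w 0.0244 q [-0.16  0.42  0.47  1.85 -0.13  0.94  2.1 ]
```

Gripped at 24.4 mm. Raise the grip to 35 N and lift.

Emit:
arm_command --pt "1 0 0 0 0" --pt "1 0 0 0.1 0" --pt "1 0 0 0.3 0" --pt "1 0 0 0.7 0" --pt "1 0 0 0.8 0" --pt "1 0 0 0.8 0" --pt "1 0 0 0.3 0" --pt "1 0 0 0 0" --newtons 40

```text
time: 36.33
position: [0.5412, -0.2007, 0.1856]
orientation: [-3.077, -0.063, -2.966]
ft_force: [0.0, -0.6, -2.3]
grip_width: 0.0237
```

```bash
python3 - <<'E'
from h import *
st(); c=cap('top'); save(c,'t3.png')
E
```

```text
t 36.33 unitTCP [-0.1764  0.0022  0.1856] tip [-0.1772  0.0012  0.1717] tool z(unit) [-0.058 -0.069 -0.996] lean 5.2 jaw y(unit) [-0.085  0.994 -0.064] F(unit) [-0.  -0.6 -2.3] w 0.0237 q [-0.21  0.25  0.52  1.72 -0.04  1.23  2.06]
```

View pics/t3.png

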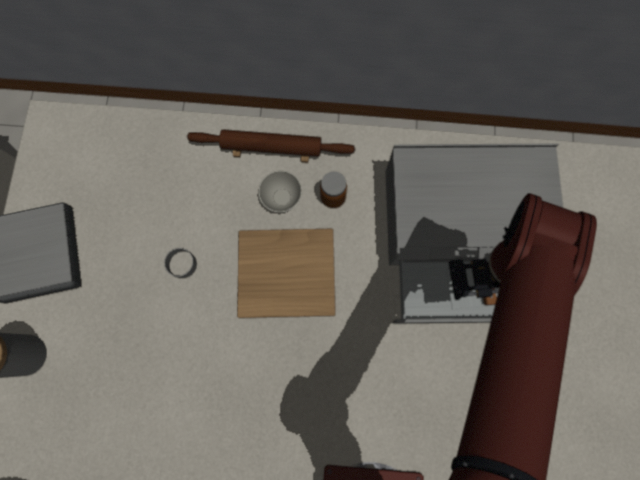

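Emit:
arm_command --pt "1 0 0.4 0 0" --pt "1 0 0.7 0 0" --pt "1 0 0.9 0 -0.2" --pt "1 0.1 1 0 -0.2" --pt "1 0.1 1 0 -0.2" --pt "1 0.1 1 0 -0.2" --pt "1 0.1 1 0 -0.1" --pt "1 0 1 0 0" --pt "1 0 0.8 0 0" --pt "1 0 0.5 0 0"

```text
time: 37.62
position: [0.5596, 0.2163, 0.1827]
orientation: [-3.077, -0.068, -3.036]
ft_force: [0.1, 0.1, -2.1]
grip_width: 0.0236
```

Emit:
arm_command --pt "1 0 0 -0.4 0" --pt "1 0 0 -0.6 0" --pt "1 0 0 0 0" --pt "1 0 0 0 0"

```text
time: 38.12
position: [0.5612, 0.2138, 0.1354]
orientation: [-3.077, -0.065, -3.039]
ft_force: [0.0, 1.0, -1.8]
grip_width: 0.0239
```

```bash
python3 - <<'E'
from h import *
st(); g=U.T@(np.array([.560,.2145,.055])-O); goto(*g)
c=cap('top'); S=cap('side'); a=c['pixels'][180:360,180:400]; b=S['pixels'][190:370,170:390]
cv2.imwrite('pics/t4.png',cv2.resize(np.hstack([a,b])[:,:,::-1],None,fx=1.8,fy=1.8))
E
```

```text
t 38.12 unitTCP [-0.1175  0.413   0.1354] tip [-0.1184  0.4121  0.1215] tool z(unit) [-0.064 -0.065 -0.996] lean 5.2 jaw y(unit) [-0.013  0.998 -0.064] F(unit) [ 0.1  1.  -1.8] w 0.0239 q [-0.69  0.37  0.28  1.65 -0.06  1.22  1.28]
tip->goal units [-0.007  0.034 -1.33 ] jaw az err from 90(unit,deg) 0.7
```

View pics/t4.png

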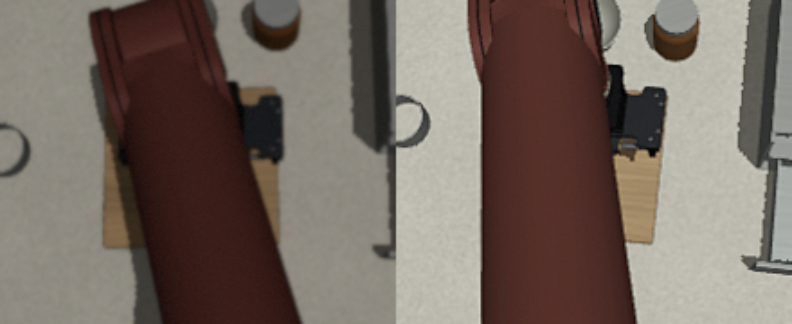

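The arm hides the scraper in both views, so I'll lower slowly and watch the force.

Emit:
arm_command --pt "1 0 0.03 -0.5 0" --pt "1 0 0 -0.5 0" --pt "1 0 0 -0.33 0" --pt "1 0 0 0 0"

```text
time: 38.72
position: [0.5604, 0.2156, 0.0678]
orientation: [-3.077, -0.067, -3.038]
ft_force: [-0.0, -0.9, -1.2]
grip_width: 0.0235
```

Emit:
arm_command --pt "1 0 0 -0.12 0" --pt "1 0 0 -0.12 0" --pt "1 0 0 -0.1 0" --pt "1 0 0 0 0"

```text
time: 39.22
position: [0.5605, 0.2157, 0.051]
orientation: [-3.077, -0.066, -3.038]
ft_force: [-0.7, 0.2, -1.2]
grip_width: 0.0239
```

```bash
python3 - <<'E'
from h import *
st(); g=U.T@(np.array([.560,.2145,.029])-O); goto(*g)
E
```

```text
t 39.23 unitTCP [-0.1179  0.415   0.051 ] tip [-0.1189  0.4141  0.0371] tool z(unit) [-0.065 -0.065 -0.996] lean 5.3 jaw y(unit) [-0.014  0.998 -0.064] F(unit) [-0.6  0.3 -1.2] w 0.0239 q [-0.67  0.46  0.27  1.72 -0.09  1.06  1.29]
tip->goal units [ 0.006 -0.005 -0.162] jaw az err from 90(unit,deg) 0.8
```

Emit:
arm_command --pt "1 0 0 -0.05 0" --pt "1 0 0 -0.03 0" --pt "1 0 0 0 0"

```text
time: 39.6
position: [0.5607, 0.2158, 0.0473]
orientation: [-3.078, -0.065, -3.038]
ft_force: [-0.4, 0.4, -2.1]
grip_width: 0.0242
```

Emit:
arm_command --pt "1 0 0 -0.03 0" --pt "1 0 0 -0.01 0" --pt "1 0 0 0 0"

```text
time: 39.98
position: [0.5608, 0.2158, 0.0454]
orientation: [-3.078, -0.065, -3.038]
ft_force: [0.5, 1.0, -1.9]
grip_width: 0.0239
```

Emit:
arm_command --pt "1 0 0 -0.03 0" --pt "1 0 0 0 0"

```text
time: 40.22
position: [0.5607, 0.2159, 0.0438]
orientation: [-3.078, -0.065, -3.038]
ft_force: [-0.5, -0.5, -1.7]
grip_width: 0.0238
```

Emit:
arm_command --pt "1 0 0 -0.02 0" --pt "1 0 0 0 0"

```text
time: 40.48
position: [0.5609, 0.2158, 0.0432]
orientation: [-3.078, -0.065, -3.038]
ft_force: [-1.2, -0.6, 1.8]
grip_width: 0.0237
```

Emit:
arm_command --pt "1 0 0 -0.02 0" --pt "1 0 0 0 0"

```text
time: 40.72
position: [0.561, 0.2157, 0.0425]
orientation: [-3.078, -0.065, -3.038]
ft_force: [-1.9, -1.6, 6.6]
grip_width: 0.0244
```

Emit:
arm_command --pt "1 0 0 -0.015 0" --pt "1 0 0 0 0"

```text
time: 40.98
position: [0.5611, 0.2157, 0.0425]
orientation: [-3.078, -0.065, -3.038]
ft_force: [-4.5, -4.3, 12.4]
grip_width: 0.0239
```

Contact. Ease the grip, then open slowly.

Emit:
arm_command --pt "1 0 0 0 0" --pt "1 0 0 0 0" --newtons 3

```text
time: 41.22
position: [0.5613, 0.2157, 0.0416]
orientation: [-3.078, -0.064, -3.038]
ft_force: [0.4, -1.2, 4.7]
grip_width: 0.0251
```

Emit:
arm_command --pt "0.65 0 0 0 0" --pt "0.6 0 0 0 0" --pt "0.55 0 0 0 0" --pt "0.5 0 0 0 0" --pt "0.5 0 0 0 0"

```text
time: 41.85
position: [0.5607, 0.2158, 0.0411]
orientation: [-3.078, -0.065, -3.038]
ft_force: [-0.8, 0.0, 0.1]
grip_width: 0.0428
```

```bash
python3 - <<'E'
from h import *
st()
E
```

```text
t 41.85 unitTCP [-0.1177  0.4151  0.0411] tip [-0.1186  0.4142  0.0272] tool z(unit) [-0.065 -0.064 -0.996] lean 5.2 jaw y(unit) [-0.014  0.998 -0.064] F(unit) [-0.8  0.1  0.1] w 0.0428 q [-0.67  0.47  0.26  1.73 -0.09  1.04  1.3 ]
```

Released at 43 mm. Lift straight up along the tool axis (leans 4° about both axes), clear away, and look.

Emit:
arm_command --pt "0.5 0.012 0.012 0.15 0" --pt "0.5 0.025 0.025 0.35 0" --pt "0.5 0.04 0.04 0.6 0" --pt "0.5 0 0 1 0" --pt "0.5 0 0 1 0" --pt "0.5 -0.3 -0.6 0.5 0" --pt "0.5 -0.5 -1 0 0" --pt "0.5 -0.5 -1 0 0" --pt "0.5 -0.3 -1 0 0" --pt "0.5 0 -1 0 0"

```text
time: 43.1
position: [0.4839, -0.0117, 0.2228]
orientation: [-3.079, -0.063, -3.037]
ft_force: [0.4, -0.0, 0.4]
grip_width: 0.0437
```

Emit:
arm_command --pt "0.5 0 -1 0 0" --pt "0.5 0 -1 0 0" --pt "0.5 0 0 0 0"

```text
time: 43.48
position: [0.4842, -0.1147, 0.2228]
orientation: [-3.077, -0.063, -3.045]
ft_force: [0.3, 1.6, 0.3]
grip_width: 0.0438
```

```bash
python3 - <<'E'
from h import *
st()
for n in('top','side'):
    c=cap(n); save(c,n+'5.png'); P=cloud(c); hsv=cv2.cvtColor(c['pixels'],cv2.COLOR_RGB2HSV)
    on=(abs(P[...,0]-.554)<.11)&(abs(P[...,1]-.248)<.12)
    m=on&(P[...,2]>.032)&(P[...,2]<.09); v,u=np.nonzero(m)
    p=onplane(c,np.c_[u,v],.046); r=cv2.minAreaRect(p[:,:2].astype(np.float32)); print(n,'handle',np.round(r[0],4),np.round(r[1],4),r[2],'top z pct',np.nanpercentile(P[m][:,2],[5,50,95]).round(4))
    b=on&(hsv[...,1]<60)&(P[...,2]<.035); b=cv2.morphologyEx(b.astype(np.uint8),cv2.MORPH_OPEN,np.ones((3,3))); v,u=np.nonzero(b)
    p=onplane(c,np.c_[u,v],.023); r=cv2.minAreaRect(p[:,:2].astype(np.float32)); print(' blade',len(v),np.round(r[0],4),np.round(r[1],4),r[2],'z',np.nanpercentile(P[b>0][:,2],[5,50,95]).round(4))
    for lab,x,y in(('bowl',.755,.28),('jar',.76,.145),('cutter',.553,.51)):
        q=P[(np.hypot(P[...,0]-x,P[...,1]-y)<.08)&(P[...,2]>.015)]; print(lab,np.nanmin(q,0).round(3),np.nanmax(q,0).round(3))
E
```

```text
t 43.48 unitTCP [-0.2251  0.0932  0.2228] tip [-0.2259  0.0923  0.2088] tool z(unit) [-0.063 -0.065 -0.996] lean 5.2 jaw y(unit) [-0.007  0.998 -0.064] F(unit) [0.5 1.6 0.3] w 0.0438 q [-0.41  0.05  0.52  1.84  0.05  1.31  1.77]
top handle [0.5583 0.2127] [0.0885 0.0241] 5.659260272979736 top z pct [0.04   0.0446 0.0486]
 blade 1198 [0.5502 0.2457] [0.2354 0.2153] 89.97408294677734 z [-0.0019  0.0217  0.026 ]
bowl [0.698 0.225 0.015] [0.805 0.332 0.062]
jar [0.729 0.113 0.015] [0.792 0.18  0.115]
cutter [0.518 0.474 0.015] [0.59  0.545 0.046]
side handle [0.5565 0.2134] [0.0911 0.0247] 6.053356170654297 top z pct [0.0397 0.0445 0.0481]
 blade 1086 [0.5493 0.2443] [0.2344 0.2147] 89.76687622070312 z [-0.0021  0.0213  0.0249]
bowl [0.695 0.225 0.015] [0.805 0.334 0.058]
jar [0.727 0.113 0.015] [0.792 0.179 0.115]
cutter [0.518 0.473 0.016] [0.587 0.546 0.044]
```

View pics/side5.png

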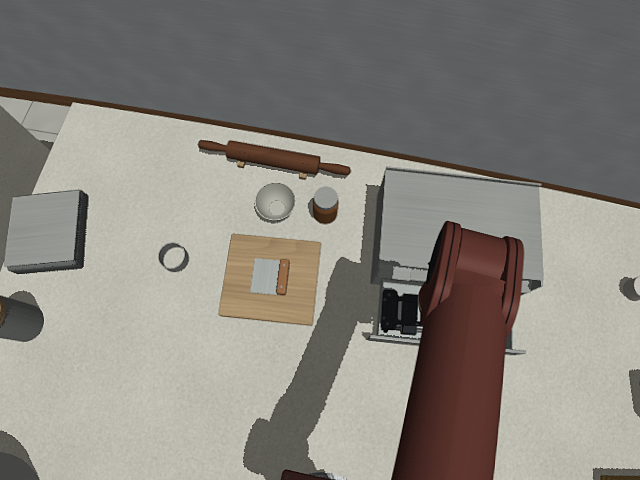

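The side view shows the scraper flat at the board's centre, blade at (266,276) and handle at (283,277). The drawer is open, and the bystanders and clear arm look right too. Handing in.

```bash
python3 -c "
from plant import close_job
print(close_job())"
```

```text
the job is handed in; nothing more can be done
None
```

The job is done and handed in, at about 43.5 s of the 72 s allowed. The drawer sprang open, and the scraper lies flat, handle up, in the middle of the board.

**How it went**
- **Lean:** The move command has no tilt, so I got the roughly 26° lean by pushing against the edge of the arm's reach. I removed most of it again at the inner limit.
- **Opening:** I touched the solid ledge near y=74 mm. I then slid along until the contact force vanished at y≈33 mm, matching the notch seen in the pictures. I pressed the catch at y≈21 mm, and the picture confirmed the drawer was out.
- **Scraper:** I gripped it at 24 mm and lifted it clear. I lowered it in about 1 mm steps until it touched the board, eased the grip to 3 N, then opened slowly.

**Last checks**
- **Centring:** The middle of the scraper is at about (0.554, 0.247), against the board centre at (0.554, 0.248).
- **Flat:** The handle top is at 45 mm and the blade at about 22 mm, which fits it lying flat on the board.
- **Other objects:** The bowl, jar and cutter ring are where they started, within the camera's error. The drawer is still open and the arm is clear of everything.

**Less than ideal**
- One search step pressed the fingertips on the ledge with about 33 N before I backed off.
- About 5° of lean remained during the grasp and placing, so the scraper may have settled a millimetre or two on release.
- My automatic outline of the blade failed because the mask also caught the board's edges. The blade's position therefore rests on the handle measurement and the picture.

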